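# Put the stairwell torch on charge in its clip-in cradle

## Task

The torch for the dark stairwell is lying on the mahjong table: put it on charge. Snap it sideways into both spring clips of its cradle, tail end towards the hooded dock and clear of it, then slide it along in the clips until its tail is firmly home in the dock with the charging pin pushed right in, and let go. Press firmly but never ram it, and leave the other things where they lie.

Things in the scene. Friction and masses are not known exactly. Their poses are not given: they have to be found in the camera images.
- torch_mid (a point): Black torch: point on its axis at the middle of its barrel; its own y runs along the torch to the head (lens end). Starts lying on the table, this point 18 mm up. Barrel round, 28 mm across, 78 mm each way along y; knurled 15 mm each way from here: grip it here, across; it balances within 10 mm. Six-sided head, 36 mm across flats, y 78 to 122. Six-sided tail cap, same width, y -78 to -98
- torch: The same torch, about 0.24 kg; origin 18 mm below torch_mid (on the table at the start), same axes
- torch_tail (a point): End of the torch's round steel tail spigot (18 mm across, 12 mm long, standing out of the tail cap), on the torch axis, 110 mm from torch_mid
- cradle: Charging cradle, fixed: teak board 62 mm wide (x), 10 high, y -152 to 128 mm; origin on the table midway between its two clips, z up. Between the clips only a rail up to 16 mm high. Seated torch: axis along y (head to +y), 40 mm above the table, over x = 0. Snapped in with torch_mid at about y = +18 mm (14 to 24), the tail clears the dock and both clips grip bare barrel
- clip_rear (a point): C-shaped steel spring clip at cradle y = -44 mm, mouth up, 12 mm long in y, 33 wide over its flared lips, lip tops 58 mm above the table; the point is the centre of a seated barrel, 40 mm up. A barrel pressed down touches the lips with its axis about 56 mm up, meets most force between 55 and 45 mm, then is drawn in
- clip_front (a point): The same clip at cradle y = +44 mm. Both together need about 10 to 15 N straight down (grip tightly, or the torch tips), one alone about half. Once in, sliding the torch along y takes a steady 4 to 10 N; pulling it out upwards takes more than snapping it in
- dock_zone (a point): Point fixed on the cradle at y = -110.5 mm, 40 mm up. Near it stands the tail dock: black hooded socket, 34 mm wide, 57 mm high, square 26 mm mouth facing +y, 10.5 mm deep, closed above, so the spigot enters only by sliding along -y. It is clamped somewhere along the rail, unmeasured: its mouth lies at cradle y = -120.5 to -100.5 mm
- charge_pin (a joint): Sprung brass charging pin inside the dock: 0 standing out, 0.005 (m) pushed fully in, when the spigot stands firm against the dock's solid back wall (torch_mid at cradle y = -21 to -1 mm, to be found by feel). Its spring gives under 1 N, hardly felt. The wall is rigid: a push 3 to 5 N above the drag of sliding is enough there, over 22 N in all is ramming
- glasses_case: a tortoiseshell-brown glasses case, 62 x 160 x 40 mm, lying flat; origin under its centre, y along it
- ashtray: a heavy round amber glass ashtray, 140 mm across, 38 mm high; origin under its centre
- clippers: steel nail clippers, 60 x 14 mm, 12 mm high; origin under the centre, y along them
- mug: a white china mug, 80 mm across, 90 mm high, with a handle; origin under its centre
- spare_cell: a spare blue battery cell standing on end, 26 mm across, 65 mm high; origin under its centre
- tile0: a loose mahjong tile lying face up, 36 x 26 x 21 mm; origin under its centre
- tile1: another loose mahjong tile, same size
- tile2: another loose mahjong tile, same size
Mind the look-alikes: they are no part of the job. There is more than one size of the torch; the job needs the larger.

How it is judged:
On the way:
1. the torch is snapped down into both clips with its tail still clear of the charging pin (z of torch_mid in the frame of cradle between 0.0375 and 0.0425 m and x of torch_mid in the frame of cradle between -0.003 and 0.003 m and angle between the y axis of torch_mid and the y axis of cradle, either way round below 0.035 rad and value of joint charge_pin below 0.001 m), for 0.2 s.
At the end, for the whole second after the job is handed in: The torch rests in both clips (its axis within 2.5 mm of 40 mm above the table and within 3 mm of the clips' middle line, along the cradle to 2 degrees), its tail in the dock with the charging pin pushed in by more than 3 of its 5 mm, at rest and let go (z of torch_mid in the frame of cradle between 0.0375 and 0.0425 m and x of torch_mid in the frame of cradle between -0.003 and 0.003 m and angle between the y axis of torch_mid and the y axis of cradle, either way round below 0.035 rad and value of joint charge_pin above 0.003 m and linear speed of torch below 0.01 m/s); the robot touches nothing.
It fails at once if the torch is rammed: more than 22 N against the dock's back wall, or more than 40 N on the foot of a clip (contact force between torch and tail_dock_c4 above 22 N or contact force between torch and cradle_c1 above 40 N or contact force between torch and cradle_c2 above 40 N).
It fails at once if the robot knocks or leans on the cradle itself with more than 20 N (contact force between any of the fingers, the arm and cradle above 20 N).
It fails at once if one of the other things is shifted by more than 20 mm (distance of any of glasses_case, ashtray, clippers, mug, spare_cell, tile0, tile1, tile2 from where it was at the start of the episode above 0.02 m).
It also fails if it takes over 72 s, if anything falls off the work surface, if the arm or the gripper's body presses on something with over 40 N, if the wrist force passes 120 N, or if a joint passes its speed limit or range.

## Robot

A 6-joint arm with a two-finger parallel gripper is mounted at the origin on the work surface. World frame = base frame: x ahead of the robot, y to its left, z up, the work surface at z = 0. Lengths are in m, angles in rad, forces in N, time in s.
With the tool pointing down it reaches from about 0.35 to 0.85 m from the base axis. Payload 8.1 kg.
Tool frame: the origin (TCP) lies at the centre of the arm's flange, where the gripper is bolted on; the fingertips stand 186 mm ahead of it and the grasp point (between the pads) lies 167 mm ahead of it (robot.grasp_offset is the distance from the TCP to the grasp point, in m); z points along the fingers, y is the line along which they close (so a half turn about z gives the same grasp; the last joint's range is limited). The gripper opens to 93 mm and grips with 3 to 60 N. Pads are 15 mm wide; open, the fingers measure 128 mm over their backs; the gripper's body (75 mm by 188 mm) begins 65 mm behind the grasp point.
Start: joints at [-0.085, 0.13, 1.488, -0, 1.523, -0.085], TCP at [0.6, 0, 0.405] pointing down, gripper open.
Joint ranges: [-2.96, 2.96], [-0.89, 2.26], [0.02, 2.5], [-1.34, 4.48], [0, 2.73], [-2.66, 2.66]. Speed limits (rad/s): [2.39, 2.39, 2.79, 3.14, 3.14, 3.14].

## Interface

Orientations are given as a rotation vector (axis times angle).
In Python, from plant import robot gives the robot as it stands.
- The arm moves only by the tool drive_tool, never from a script. Its argument "moves" is one flat list of numbers, 7 for each row, row after row: the finger opening in mm, from 0 to 93, then the shift along the tool's x, y, z in mm, then the turn, a rotation vector about the tool's x, y, z in degrees. A call has 1 to 8 rows; each row shifts and turns the commanded pose from where the row before left it, along the tool's axes as they then stand; what a row does not reach is not made up. A row lasts 1/10 s, in which the tool goes at most 50 mm and 8.59 degrees, less where a joint would pass 70% of its speed; a pose out of reach is approached as far as the arm can. A call is refused whole if a number of a shift passes 50 or a number of a turn 8.59, either way. A call with a gripper value outside its range is refused whole. The fingers move at their own pace and stop on an object; "grip_force" is the grip in N (left out, the last holds). Time passes only in rows, so rows that do not move let the fingers close. It gives the time, the measured TCP pose, the force, the opening and the grip force at its end, in the units of the state.
- robot.read_state(): the state, without advancing time (a new reading comes with each control period).
- robot.read_camera(name): name is "scene" or "side" or "wrist"; returns a dict with "color" (420x560x3 uint8, red, green, blue), "depth" (420x560 float32, m along the optical axis (not along the pixel's ray), 0 where there is no reading), "mtx" (3x3 intrinsics, pixels), "R" (3x3) and "t" (3): a world point X has camera coordinates R X + t. Camera axes: x right, y down, z forward; pixel columns grow to the right and rows downward; lengths in m; the calibration is good to about 2 mm. A picture is of the moment at which its call begins.
- robot.close_job(): hands the job in; it is judged then, once.
The state is a dict: "t": time; "q": joint angles; "dq": joint speeds; "joint_torque": joint torques, N m; "tool_pos": TCP position; "orientation": TCP orientation; "force": force on the tool from outside, world axes, zero at the start; "wrist_torque": the same for the moment, N m; "opening": finger opening in m; "gripper_force": force on a finger pad.
Only numpy, scipy, OpenCV 4.12 (cv2) and the standard library are available. Lean on these libraries where they do the work, as an engineer would, in place of code of your own. Each camera call takes 0.05 s, during which the arm holds its last target. There are 200 camera calls.

## Working session

There is one attempt and no reset: what is moved stays moved. The work goes in short steps, Python scripts to look and compute and a tool call to move; the robot and the scene stay as the last step left them, time stands still between calls to the robot, and variables do not carry over. Pictures are saved under pics/ and viewed, at most 11 in all, crops included, and the job is handed in when it is done.

Besides the shell and the picture viewer there is one more tool, called after ">>>" as name(argument=value, ...) on one line, values as JSON. drive_tool: Moves the arm, as the interface text tells. Its arguments: {"type":"object","properties":{"moves":{"type":"array","items":{"type":"number"}},"grip_force":{"type":"number"}},"required":["moves"]}

```bash
mkdir -p pics; ls; cat > h.py <<'E'
import numpy as np, cv2
from plant import robot
def snap(n,f):
    c=robot.read_camera(n); cv2.imwrite('pics/%s.png'%f,c['color'][:,:,::-1]); np.savez('pics/%s.npz'%f,**c); return c
def pt(c,u,v,z=None):
    K=c['mtx'];R=c['R'];t=c['t']
    r=R.T@np.linalg.inv(K)@np.array([u,v,1.]); o=-R.T@t
    if z is None:
        return o+r*np.median(c['depth'][int(v)-1:int(v)+2,int(u)-1:int(u)+2])
    return o+r*(z-o[2])/r[2]
E
python3 - <<'E'
from h import *
a=snap('scene','s1')['color'];b=snap('side','d1')['color']
s=robot.read_state();print(s)
E
```

```text
pics
{'t': 0.1, 'q': array([-8.54116036e-02,  1.31125298e-01,  1.48920993e+00,  1.39593212e-05,
        1.52299626e+00, -8.54128525e-02]), 'dq': array([-3.75009359e-05, -1.23461756e-03, -4.14563884e-03, -5.69426561e-04,
        9.75355461e-05,  2.14488884e-03]), 'joint_torque': array([ 2.89806376e-03, -5.61339462e+01, -4.93095982e+01,  7.72326719e-02,
        2.89617141e-02, -2.83941080e-05]), 'tool_pos': array([5.99787309e-01, 3.62686877e-05, 4.03746664e-01]), 'orientation': array([-2.22049373e+00, -2.22049499e+00,  1.74205915e-03]), 'force': array([ 0.18871031,  0.07906034, -0.16905824]), 'wrist_torque': array([ 0.00780904, -0.00404923,  0.01888719]), 'gripper_force': 0.0, 'opening': 0.09306695724870277}
```

View pics/s1.png

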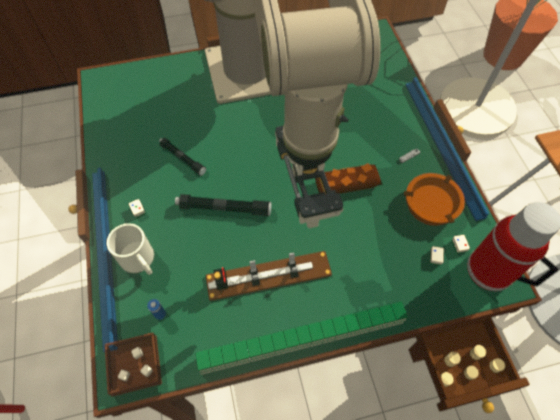

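View pics/d1.png

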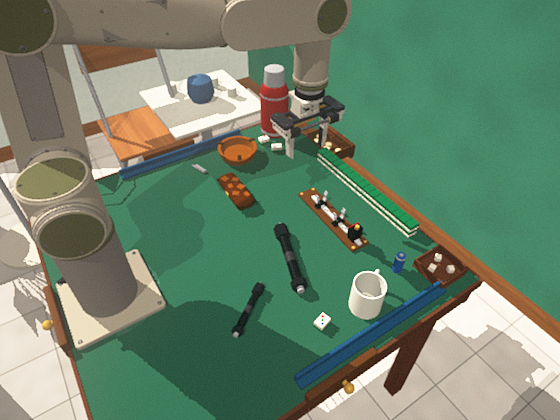

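The scene view shows the large torch spanning about (178,203) to (270,208). The cradle spans (207,285) to (330,265), with the dock near (219,279) and clips near (253,269) and (292,261). I'll enlarge both.

```bash
python3 - <<'E'
from h import *
a=cv2.imread('pics/s1.png');b=cv2.imread('pics/d1.png')
x=cv2.resize(a[185:305,165:345],(800,533),interpolation=cv2.INTER_CUBIC)
cv2.imwrite('pics/c1.png',x)
x=cv2.resize(b[180:305,260:380],(576,600),interpolation=cv2.INTER_CUBIC)
cv2.imwrite('pics/c2.png',x)
c=np.load('pics/s1.npz')
for u,v in [(182,205),(200,205),(223,206),(250,207),(266,208),(219,274),(253,265),(292,257)]: print(u,v,pt(c,u,v).round(4))
E
```

```text
182 205 [ 0.4303 -0.2477  0.0244]
200 205 [ 0.4401 -0.2058  0.0234]
223 206 [ 0.4572 -0.1526  0.0252]
250 207 [ 0.476  -0.0904  0.0261]
266 208 [ 0.4923 -0.0547  0.0338]
219 274 [ 0.6426 -0.1915  0.0635]
253 265 [ 0.6325 -0.1162  0.0462]
292 257 [ 0.6353 -0.0287  0.0475]
```

View pics/c1.png

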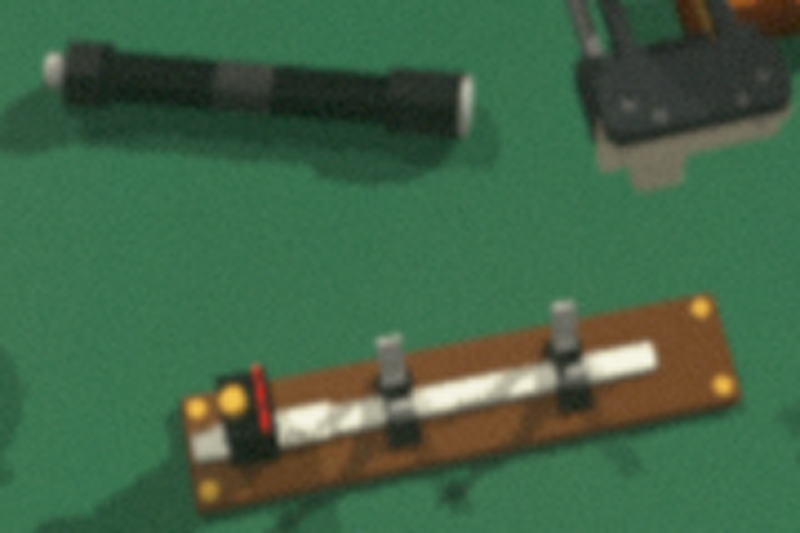

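View pics/c2.png

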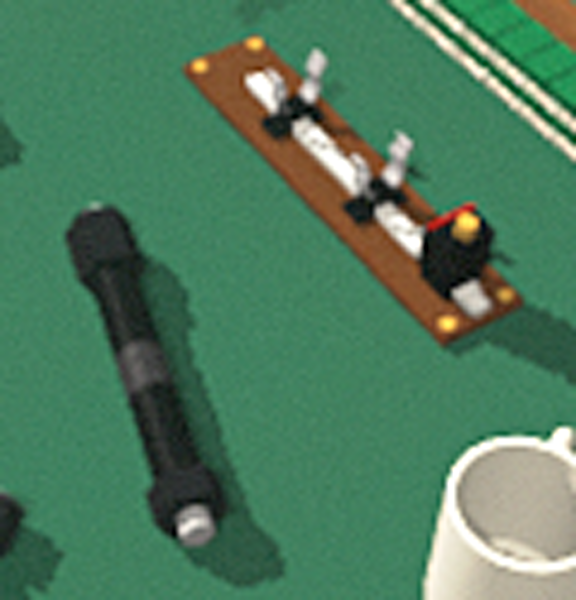

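```bash
python3 - <<'E'
from h import *
c=np.load('pics/s1.npz')
f=lambda x,y,z: pt(c,165+x/4.444,185+y/4.444,z)
for n,x,y,z in [('spig',48,70,.018),('knurl',243,86,.018),('lens',466,105,.018),('bl',183,398,.01),('br',712,296,.01),('fr',740,398,.01),('fl',200,510,.01),('clipR bot',403,425,.02),('clipF',573,392,.02)]: print(n,f(x,y,z).round(4))
K=c['mtx'];print(K)
p=[f(183,398,.01),f(712,296,.01),f(740,398,.01),f(200,510,.01)]
print([np.linalg.norm(p[i]-p[i-1]).round(4) for i in range(4)], np.mean(p,0).round(4))
d=f(466,105,.018)-f(48,70,.018);print(np.linalg.norm(d),np.degrees(np.arctan2(d[1],d[0])))
for a,b in [(0,1),(3,2)]:
  d=p[b]-p[a];print(np.degrees(np.arctan2(d[1],d[0])))
E
```

```text
spig [ 0.4108 -0.2612  0.018 ]
knurl [ 0.4465 -0.1596  0.018 ]
lens [ 0.4873 -0.0444  0.018 ]
bl [ 0.6144 -0.2217  0.01  ]
br [0.6248 0.0542 0.01  ]
fr [0.6824 0.0517 0.01  ]
fl [ 0.6745 -0.2232  0.01  ]
clipR bot [ 0.6592 -0.1173  0.02  ]
clipF [ 0.6627 -0.0308  0.02  ]
[[470.99579627   0.         281.61724724]
 [  0.         470.99579627 206.93330256]
 [  0.           0.           1.        ]]
[np.float64(0.0601), np.float64(0.2761), np.float64(0.0576), np.float64(0.2751)] [ 0.649  -0.0848  0.01  ]
0.22992306855628683 70.55738390505978
87.83573905737097
88.35041848103462
```

>>> drive_tool(moves=[93,-40,-38,10,0,0,0,93,-40,-38,20,0,0,0,93,-40,-38,30,0,0,0,93,-39,-39,24,0,0,0,93,0,0,0,0,0,6.5,93,0,0,0,0,0,6.5,93,0,0,0,0,0,6.4,93,0,0,0,0,0,0])

```text
t: 0.9
tool_pos: [0.4708, -0.1341, 0.3346]
orientation: [-2.565, -1.812, 0.001]
force: [0.1, -0.3, -0.6]
opening: 0.0933
gripper_force: 0.0
```

```bash
python3 - <<'E'
from h import *
c=snap('wrist','w1')
s=robot.read_state();print(s['t'],s['tool_pos'],s['orientation'])
print(c['R'],c['t'],-c['R'].T@c['t'])
E
```

```text
0.95 [ 0.47089522 -0.13398598  0.33461954] [-2.56151005e+00 -1.81790822e+00  5.85453694e-04]
[[ 9.42689006e-01 -3.33672274e-01 -5.02190963e-04]
 [-3.20968496e-01 -9.07207653e-01  2.71943926e-01]
 [-9.11957397e-02 -2.56197362e-01 -9.62312968e-01]] [-0.48783373  0.01727842  0.33289206] [ 0.49577966 -0.0618154   0.3154026 ]
```

View pics/w1.png

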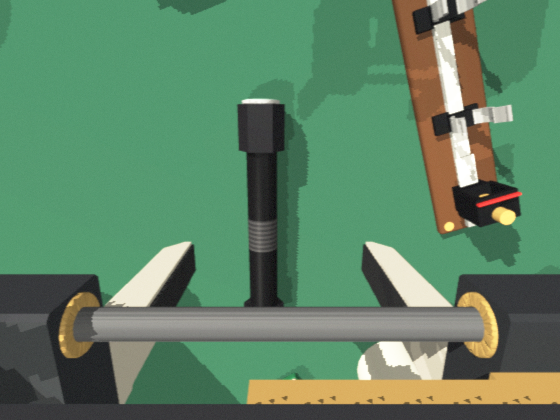

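The wrist view shows the torch upright with its head at the top near (262,102), the knurl centre at (263,236) and the barrel bottom at (264,297). The rear clip is at about (455,122) and the dock at about (485,200).

```bash
python3 - <<'E'
from h import *
from scipy.spatial.transform import Rotation as Ro
c=np.load('pics/w1.npz')
k=pt(c,263,236,.018); h=pt(c,261.5,152,.018); b=pt(c,263.5,295,.018)
print(k,h,b); d=h-b; print(np.degrees(np.arctan2(d[1],d[0])), np.linalg.norm(h-k))
s=robot.read_state();R=Ro.from_rotvec(s['orientation']).as_matrix();print(R.round(3))
print((R.T@(k+[0,0,.167+.004]-s['tool_pos'])*1000).round(1), 'tool x ang',np.degrees(np.arctan2(R[1,0],R[0,0])))
E
```

```text
[ 0.44401741 -0.16339508  0.018     ] [ 0.4708767  -0.08651188  0.018     ] [ 0.42206584 -0.22449698  0.018     ]
70.51927103737287 0.08143984963709526
[[ 0.33   0.944 -0.001]
 [ 0.944 -0.33   0.   ]
 [ 0.    -0.001 -1.   ]]
[-36.6 -15.6 145.6] tool x ang 70.72677931013797
```

>>> drive_tool(moves=[93,-18,-8,20,0,0,0,93,-17,-7,25,0,0,0,93,0,0,30,0,0,0,93,0,0,30,0,0,0,93,0,0,20,0,0,0,93,0,0,12,0,0,0,93,0,0,0,0,0,0])

```text
t: 1.65
tool_pos: [0.4445, -0.1615, 0.1963]
orientation: [-2.56, -1.816, 0.003]
force: [-0.5, -0.4, -0.2]
opening: 0.0934
gripper_force: 0.0
```

>>> drive_tool(moves=[93,0,0,8,0,0,0,50,0,0,0,0,0,0,20,0,0,0,0,0,0,10,0,0,0,0,0,0,10,0,0,0,0,0,0,10,0,0,0,0,0,0,10,0,0,0,0,0,0,10,0,0,0,0,0,0], grip_force=55)

```text
t: 2.45
tool_pos: [0.4453, -0.162, 0.19]
orientation: [2.564, 1.815, 0.0]
force: [0.2, 0.3, 1.0]
opening: 0.0419
gripper_force: 0.0
```

>>> drive_tool(moves=[10,0,0,0,0,0,0,10,0,0,0,0,0,0,10,0,0,0,0,0,0,10,0,0,0,0,0,0,10,0,0,0,0,0,0])

```text
t: 2.95
tool_pos: [0.4453, -0.162, 0.1899]
orientation: [-2.564, -1.815, 0.0]
force: [-0.6, 0.7, 1.6]
opening: 0.0267
gripper_force: 55.0
```

>>> drive_tool(moves=[10,0,0,-20,0,0,0,10,0,0,-30,0,0,0,10,0,0,-30,0,0,0,10,0,0,-20,0,0,-6,10,0,0,0,0,0,-6,10,0,0,0,0,0,-5.5,10,0,0,0,0,0,0,10,0,0,0,0,0,0])

```text
t: 3.75
tool_pos: [0.4451, -0.1619, 0.2895]
orientation: [-2.261, -2.18, 0.0]
force: [-0.2, 0.0, -2.7]
opening: 0.027
gripper_force: 55.0
```

```bash
python3 - <<'E'
from h import *
c=snap('wrist','w2');w=c['color'][:,:,::-1]
a=np.load('pics/w1.npz')['color'][:,:,::-1]
x=cv2.resize(a[0:240,380:540],(400,600),interpolation=cv2.INTER_CUBIC)
y=cv2.resize(w,(400,300),interpolation=cv2.INTER_AREA)
z=snap('side','d2')['color'][:,:,::-1][120:300,230:430]
z=cv2.resize(z,(400,300))[:,:400]
cv2.imwrite('pics/m2.png',np.hstack([x,np.vstack([y,z[:300]])]))
s=robot.read_state();print(s['t'],s['tool_pos'],s['orientation'],s['force'])
E
```

```text
3.85 [ 0.44514983 -0.16196086  0.28952479] [-2.25988183e+00 -2.18129508e+00  4.51971167e-04] [ 0.08240646  1.15019537 -1.8199056 ]
```

View pics/m2.png

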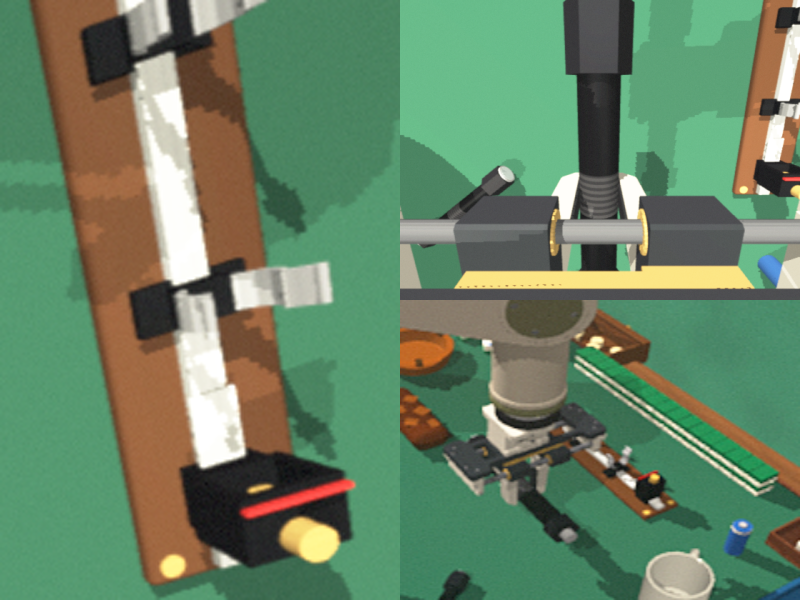

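>>> drive_tool(moves=[10,0,25,-10,0,0,0,10,0,30,-10,0,0,0,10,0,30,0,0,0,0,10,0,25,0,0,0,0,10,0,0,0,0,0,0,10,0,0,0,0,0,0])

```text
t: 4.45
tool_pos: [0.5551, -0.1655, 0.3091]
orientation: [-2.257, -2.183, 0.001]
force: [0.4, 0.3, -1.8]
opening: 0.0267
gripper_force: 55.0
```

```bash
python3 - <<'E'
from h import *
c=snap('wrist','w3')
s=robot.read_state();print(s['t'],s['tool_pos'],s['orientation'],s['force'])
E
```

```text
4.5 [ 0.5546364  -0.16556951  0.3092062 ] [-2.25757836e+00 -2.18245530e+00  1.37876155e-03] [-0.43075357  0.88857746 -2.64614645]
```

View pics/w3.png

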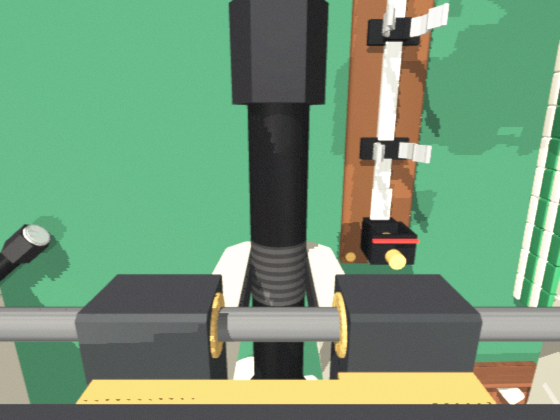

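```bash
python3 - <<'E'
from h import *
a=np.load('pics/w3.npz')['color'][:,:,::-1]
x=cv2.resize(a[0:180,335:455],None,fx=3.33,fy=3.33,interpolation=cv2.INTER_CUBIC)
y=cv2.resize(a[120:300,335:455],None,fx=3.33,fy=3.33,interpolation=cv2.INTER_CUBIC)
cv2.imwrite('pics/c3.png',np.hstack([x,y]));print(x.shape)
E
```

```text
(599, 400, 3)
```

View pics/c3.png

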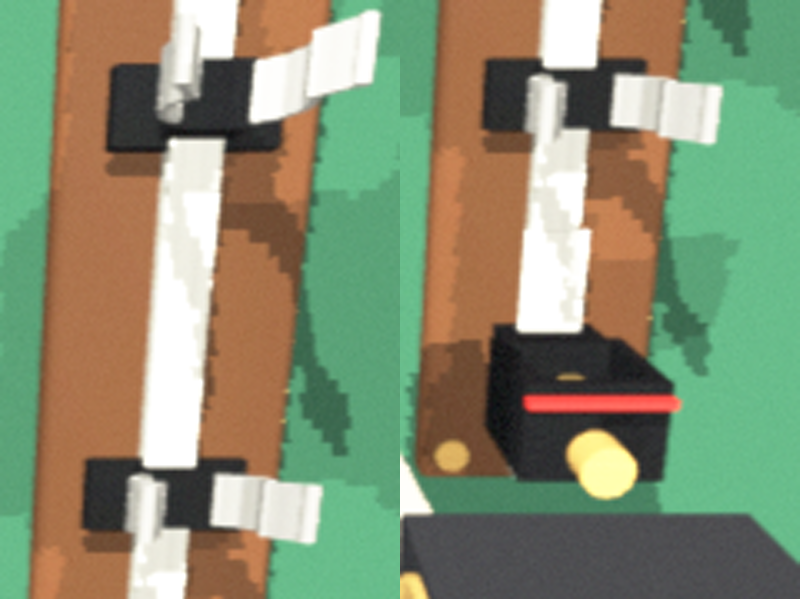

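```bash
cat > m.py <<'E'
from h import *
from scipy.spatial.transform import Rotation as Ro
c=np.load('pics/w3.npz')
def g(x,y,z): return pt(c,335+x/3.33,y/3.33,z)
L=[g(61,20,.01),g(33,560,.01)];Rr=[g(331,20,.01),g(268,560,.01)]
for n,(a,b) in dict(L=L,R=Rr).items(): d=a-b;print(n,a.round(4),b.round(4),np.degrees(np.arctan2(d[1],d[0])))
tf=g(376,46,.058);tr=g(317,513,.058);d=tf-tr
print('tips',tf,tr,np.linalg.norm(d),np.degrees(np.arctan2(d[1],d[0])))
# block feet corners (front: left-bottom/right-bottom; rear)
# depth cloud
D=c['depth'];v,u=np.mgrid[0:215,335:455];z=D[v,u]
P=(np.linalg.inv(c['mtx'])@np.stack([u*z,v*z,z]).reshape(3,-1)-c['t'][:,None]).T@c['R']
m=(P[:,2]>.045)&(P[:,2]<.07)
o=np.array([.6494,-.073,0]);a=np.radians(88.2);yd=np.array([np.cos(a),np.sin(a),0]);xd=np.array([yd[1],-yd[0],0])
Q=np.c_[(P-o)@xd,(P-o)@yd,P[:,2]]*1000
for lo in(-60,30):
  q=Q[m&(Q[:,1]>lo)&(Q[:,1]<lo+35)]
  print(len(q)); 
  for s in(-1,1):
    w=q[q[:,0]*s>0]
    if len(w): print(s,len(w),np.percentile(w,[2,50,98],axis=0).round(1).tolist())
print('board z',np.median(P[(abs(Q[:,0]+24)<4)&(abs(Q[:,1])<20),2]))
# torch in hand
def tz(u,v): return pt(c,u,v)
for p in [(278,60),(278,120),(278,180),(278,220),(278,270)]: print(p,tz(*p).round(4))
s=robot.read_state();R=Ro.from_rotvec(s['orientation']).as_matrix();print(s['tool_pos'],np.degrees(np.arctan2(R[1,0],R[0,0])))
for z in(.14,.142): print('barrel mid',pt(c,(249+308.5)/2,110,z),pt(c,(251+306.)/2,235,z))
E
python3 m.py
```

```text
L [ 0.617 -0.01   0.01 ] [ 0.6134 -0.1344  0.01  ] 88.35616427065935
R [ 0.6788 -0.0121  0.01  ] [ 0.6746 -0.1364  0.01  ] 88.04865139194266
tips [ 0.667008  -0.0299604  0.058    ] [ 0.66409966 -0.11846996  0.058     ] 0.08855732461481954 88.11799224190854
429
-1 138 [[-22.1, -50.4, 45.5], [-19.7, -44.2, 58.9], [-14.1, -38.9, 60.5]]
1 291 [[8.2, -50.5, 48.3], [11.8, -44.7, 55.1], [15.6, -38.9, 60.4]]
626
-1 211 [[-22.3, 36.9, 45.4], [-19.6, 41.9, 58.6], [-14.1, 48.9, 60.9]]
1 415 [[8.0, 37.1, 48.8], [11.6, 42.8, 55.0], [15.4, 48.8, 60.6]]
board z 0.010824536464702224
(278, 60) [ 0.5578 -0.0683  0.1554]
(278, 120) [ 0.5571 -0.0905  0.1521]
(278, 180) [ 0.5562 -0.1155  0.1519]
(278, 220) [ 0.5556 -0.1338  0.1514]
(278, 270) [ 0.5548 -0.1581  0.1522]
[ 0.5546364  -0.16556951  0.3092062 ] 88.06133270106768
barrel mid [ 0.55749907 -0.08636836  0.14      ] [ 0.55545771 -0.14531986  0.14      ]
barrel mid [ 0.5574973  -0.08640276  0.142     ] [ 0.55548316 -0.14456809  0.142     ]
```

```bash
python3 - <<'E'
from h import *
c=np.load('pics/w3.npz')
for u,v,z in [(278,238,.152),(278,103,.156),(278,104,.1555),(278,2,.156)]: print(pt(c,u,v,z).round(4))
a=c['color'][225:310,270:286].mean((1,2));print(a.round(0).astype(int).tolist())
a=c['color'][90:115,270:286].mean((1,2));print(a.round(0).astype(int).tolist())
E
```

```text
[ 0.5553 -0.1423  0.152 ]
[ 0.5573 -0.084   0.156 ]
[ 0.5573 -0.0844  0.1555]
[ 0.5584 -0.049   0.156 ]
[41, 42, 43, 41, 41, 41, 42, 40, 41, 41, 41, 41, 42, 41, 42, 41, 41, 40, 41, 41, 42, 45, 68, 77, 84, 104, 107, 107, 105, 91, 81, 77, 79, 84, 104, 107, 106, 105, 90, 79, 78, 79, 86, 105, 106, 106, 104, 85, 78, 78, 79, 91, 106, 106, 106, 100, 81, 77, 77, 81, 99, 106, 106, 104, 89, 78, 77, 80, 90, 105, 106, 106, 98, 81, 78, 84, 89, 108, 110, 109, 101, 73, 113, 140, 145]
[80, 79, 80, 79, 79, 78, 80, 79, 78, 79, 79, 77, 59, 47, 46, 46, 47, 46, 46, 46, 46, 46, 46, 47, 50]
```

>>> drive_tool(moves=[10,27,22,0,0,0,0,10,27,22,0,0,0,0,10,27,22,0,0,0,0,10,27.5,22,0,0,0,0,10,0,0,25,0,0,0,10,0,0,25,0,0,0,10,0,0,15,0,0,0,10,0,0,0,0,0,0], grip_force=60)

```text
t: 5.3
tool_pos: [0.6448, -0.0602, 0.2417]
orientation: [-2.255, -2.18, 0.006]
force: [-0.2, -0.3, -1.9]
opening: 0.027
gripper_force: 60.0
```

```bash
python3 - <<'E'
from h import *
c=snap('wrist','w4');d=snap('side','d4')
s=robot.read_state();print(s['t'],s['tool_pos'],s['orientation'],s['force'],s['wrist_torque'])
x=cv2.resize(c['color'][:,:,::-1],(480,360)); y=cv2.resize(d['color'][150:270,270:390,::-1],(320,320),interpolation=cv2.INTER_CUBIC)
y=np.vstack([y,np.zeros((40,320,3),np.uint8)])
cv2.imwrite('pics/m4.png',np.hstack([x,y]))
E
```

```text
5.4 [ 0.64645886 -0.06054202  0.24538695] [-2.25863178e+00 -2.18329935e+00  3.00237158e-04] [ 1.2343677  -0.0755348  -0.96177748] [-0.05047233 -0.02198522  0.02053482]
```

View pics/m4.png

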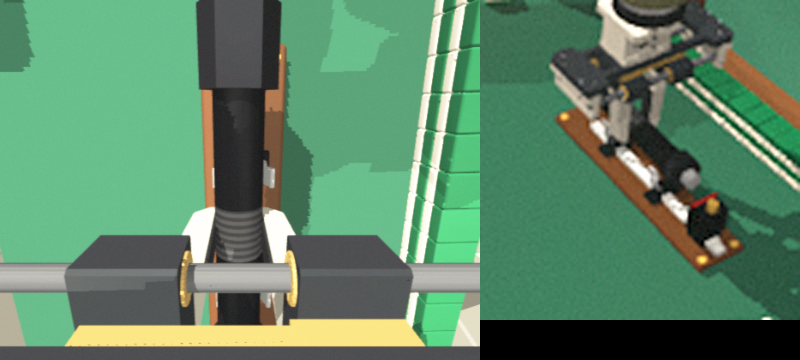

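The torch hangs over both clips, with the front lips at about (213,177) and (272,177) either side of the barrel. I'll check the lateral offset more precisely.

```bash
python3 - <<'E'
from h import *
from scipy.spatial.transform import Rotation as Ro
c=np.load('pics/w4.npz')
s=robot.read_state();R=Ro.from_rotvec(s['orientation']).as_matrix();T=s['tool_pos']
D=c['depth'];v,u=np.mgrid[0:250,200:360];z=D[v,u]
P=(np.linalg.inv(c['mtx'])@np.stack([u*z,v*z,z]).reshape(3,-1)-c['t'][:,None]).T@c['R']
H=P[:,2].reshape(250,160);Q=((P-T)@R*1000).reshape(250,160,3)
np.set_printoptions(linewidth=200,suppress=True)
for r in (120,150,170,207,212,225):
  print('row',r)
  for n,lo,hi in(('board',.004,.018),('lip',.035,.066),('torch',.07,.1)):
    k=np.where((H[r]>lo)&(H[r]<hi))[0]
    if len(k): print('  ',n,k.min()+200,k.max()+200,'toolY',Q[r,k,1].min().round(1),Q[r,k,1].max().round(1),'toolX',Q[r,k,0].mean().round(1), 'n',len(k))
E
```

```text
row 120
   board 236 331 toolY -30.0 30.3 toolX 74.6 n 34
   torch 248 309 toolY -16.3 10.8 toolX 75.3 n 61
row 150
   board 237 330 toolY -30.0 30.5 toolX 55.8 n 34
   torch 249 308 toolY -15.9 10.7 toolX 62.9 n 59
row 170
   board 237 329 toolY -30.7 30.3 toolX 42.8 n 33
   torch 249 308 toolY -16.4 11.0 toolX 54.2 n 60
row 207
   board 239 328 toolY -30.0 31.0 toolX 17.5 n 17
   lip 248 320 toolY -18.8 19.1 toolX 30.6 n 15
   torch 250 307 toolY -16.2 10.9 toolX 37.4 n 57
row 212
   board 239 328 toolY -30.1 31.1 toolX 13.9 n 18
   lip 249 320 toolY -18.1 19.2 toolX 27.7 n 15
   torch 250 306 toolY -16.3 10.3 toolX 35.1 n 57
row 225
   board 240 327 toolY -29.6 30.8 toolX 4.7 n 31
   torch 251 306 toolY -15.7 10.6 toolX 29.0 n 56
```

```bash
cat > m5.py <<'E'
from h import *
from scipy.spatial.transform import Rotation as Ro
c=robot.read_camera('wrist');c=robot.read_camera('wrist')
s=robot.read_state();R=Ro.from_rotvec(s['orientation']).as_matrix();T=s['tool_pos'];print(s['t'],T)
D=c['depth'];v,u=np.mgrid[0:250,200:360];z=D[v,u]
P=(np.linalg.inv(c['mtx'])@np.stack([u*z,v*z,z]).reshape(3,-1)-c['t'][:,None]).T@c['R']
H=P[:,2].reshape(250,160);Q=((P-T)@R*1000).reshape(250,160,3)
za=T[2]-.1715
for r in (120,150,170,204,208,225):
  print('row',r)
  for n,lo,hi in(('board',.004,.018),('lip',.035,.066),('torch',za-.004,.13)):
    k=np.where((H[r]>lo)&(H[r]<hi))[0]
    if len(k): print('  ',n,k.min()+200,k.max()+200,'toolY',Q[r,k,1].min().round(1),Q[r,k,1].max().round(1),'mid',(Q[r,k,1].min()/2+Q[r,k,1].max()/2).round(1),'toolX',Q[r,k,0].mean().round(1))
E
python3 m5.py
```

```text
5.5 [ 0.64729577 -0.06062302  0.24688639]
row 120
   board 230 324 toolY -32.2 28.8 mid -1.7 toolX 74.1
   torch 248 309 toolY -14.1 13.1 mid -0.5 toolX 75.0
row 150
   board 232 323 toolY -31.1 29.0 mid -1.0 toolX 55.0
   torch 249 308 toolY -13.9 12.9 mid -0.5 toolX 62.5
row 170
   board 232 322 toolY -32.2 28.9 mid -1.6 toolX 41.6
   torch 249 308 toolY -14.2 13.2 mid -0.5 toolX 53.9
row 204
   board 234 321 toolY -31.6 29.2 mid -1.2 toolX 17.8
   lip 242 312 toolY -20.2 17.5 mid -1.3 toolX 31.1
   torch 250 307 toolY -14.0 13.1 mid -0.5 toolX 38.5
row 208
   board 234 321 toolY -31.5 29.3 mid -1.1 toolX 15.0
   lip 243 312 toolY -19.6 17.6 mid -1.0 toolX 28.8
   torch 250 307 toolY -14.1 13.1 mid -0.5 toolX 36.6
row 225
   board 235 321 toolY -31.2 29.9 mid -0.7 toolX 2.6
   torch 251 306 toolY -13.8 12.7 mid -0.5 toolX 28.6
```

>>> drive_tool(moves=[10,0,-0.7,8,0,0,0,10,0,0,8,0,0,0,10,0,0,0,0,0,0,10,0,0,0,0,0,0,10,0,0,0,0,0,0])

```text
t: 6.0
tool_pos: [0.6463, -0.0601, 0.2292]
orientation: [2.258, 2.184, 0.001]
force: [3.4, 0.2, -1.3]
opening: 0.0269
gripper_force: 60.0
```

>>> drive_tool(moves=[10,0,0,2,0,0,0,10,0,0,0,0,0,0,10,0,0,0,0,0,0])

```text
t: 6.3
tool_pos: [0.6466, -0.0601, 0.228]
orientation: [2.257, 2.183, 0.002]
force: [2.2, 0.8, 5.5]
opening: 0.0271
gripper_force: 60.0
```

```bash
python3 m5.py; python3 -c "
from h import *
s=robot.read_state();print(s['force'],s['wrist_torque'])"
```

```text
6.4 [ 0.64654977 -0.06012393  0.22795704]
row 120
   board 227 329 toolY -30.5 30.1 mid -0.2 toolX 74.3
   lip 248 308 toolY -13.5 13.0 mid -0.2 toolX 74.9
   torch 248 308 toolY -13.5 13.0 mid -0.2 toolX 74.9
row 150
   board 228 328 toolY -30.9 30.1 mid -0.4 toolX 56.7
   lip 249 308 toolY -13.3 13.4 mid 0.0 toolX 62.0
   torch 249 308 toolY -13.3 13.4 mid 0.0 toolX 62.5
row 170
   board 229 327 toolY -30.8 30.2 mid -0.3 toolX 44.6
   lip 249 307 toolY -13.7 13.2 mid -0.3 toolX 53.1
   torch 249 307 toolY -13.7 13.2 mid -0.3 toolX 53.8
row 204
   board 230 326 toolY -31.2 30.6 mid -0.3 toolX 22.8
   lip 238 319 toolY -19.5 19.4 mid -0.1 toolX 36.2
   torch 238 319 toolY -19.5 19.4 mid -0.1 toolX 37.6
row 208
   board 231 326 toolY -30.3 30.6 mid 0.2 toolX 20.2
   lip 238 319 toolY -19.4 19.6 mid 0.1 toolX 34.2
   torch 238 319 toolY -19.4 19.6 mid 0.1 toolX 35.7
row 225
   board 231 325 toolY -30.9 30.2 mid -0.3 toolX 8.7
   lip 239 318 toolY -19.3 19.2 mid -0.0 toolX 26.1
   torch 239 318 toolY -19.3 19.2 mid -0.0 toolX 27.8
[ 1.36280122 -0.3151494   6.36258166] [-0.00094749 -0.33073011  0.16466958]
```

>>> drive_tool(moves=[10,0,0,2,0,0,0,10,0,0,2,0,0,0,10,0,0,2,0,0,0,10,0,0,0,0,0,0,10,0,0,0,0,0,0])

```text
t: 6.9
tool_pos: [0.6467, -0.0603, 0.2226]
orientation: [2.257, 2.183, 0.002]
force: [0.1, 0.7, 9.7]
opening: 0.027
gripper_force: 60.0
```

>>> drive_tool(moves=[10,0,0,2,0,0,0,10,0,0,2,0,0,0,10,0,0,2,0,0,0,10,0,0,0,0,0,0,10,0,0,0,0,0,0])

```text
t: 7.4
tool_pos: [0.6461, -0.0602, 0.2143]
orientation: [2.258, 2.184, 0.0]
force: [5.8, -0.6, -3.6]
opening: 0.0265
gripper_force: 60.0
```

>>> drive_tool(moves=[10,0,0,1.5,0,0,0,10,0,0,0,0,0,0,10,0,0,0,0,0,0])

```text
t: 7.7
tool_pos: [0.6462, -0.0601, 0.2126]
orientation: [2.258, 2.184, 0.0]
force: [7.7, -0.0, -5.8]
opening: 0.0268
gripper_force: 60.0
```

>>> drive_tool(moves=[10,0,0.8,1,0,0,0,10,0,0,0,0,0,0,10,0,0,0,0,0,0])

```text
t: 8.0
tool_pos: [0.6467, -0.0601, 0.2119]
orientation: [-2.258, -2.184, 0.001]
force: [4.8, -0.2, -3.6]
opening: 0.0268
gripper_force: 60.0
```

>>> drive_tool(moves=[10,0,0.8,0.8,0,0,0,10,0,0,0,0,0,0,10,0,0,0,0,0,0])

```text
t: 8.3
tool_pos: [0.6472, -0.0601, 0.2118]
orientation: [-2.257, -2.183, 0.002]
force: [-4.2, 0.8, 5.9]
opening: 0.0269
gripper_force: 60.0
```

>>> drive_tool(moves=[10,0,-0.4,-0.5,0,0,0,10,0,0,0,0,0,0,10,0,0,0,0,0,0,10,-2,0,0,0,0,0,10,-2,0,0,0,0,0,10,-2,0,0,0,0,0,10,-2,0,0,0,0,0,10,0,0,0,0,0,0])

```text
t: 9.1
tool_pos: [0.6469, -0.0667, 0.2118]
orientation: [-2.255, -2.183, -0.002]
force: [-1.6, 8.1, 1.2]
opening: 0.027
gripper_force: 60.0
```

>>> drive_tool(moves=[10,-1.5,0,0,0,0,0,10,-1.5,0,0,0,0,0,10,-1.5,0,0,0,0,0,10,-1.5,0,0,0,0,0,10,0,0,0,0,0,0,10,0,0,0,0,0,0])

```text
t: 9.7
tool_pos: [0.6467, -0.0726, 0.2119]
orientation: [-2.255, -2.183, -0.002]
force: [-1.4, 8.1, 1.8]
opening: 0.0267
gripper_force: 60.0
```

```bash
python3 - <<'E'
from h import *
c=np.load('pics/w3.npz')
o=np.array([.646,-.074,0]);a=np.radians(88.1);yd=np.array([np.cos(a),np.sin(a),0])
for x,y,z in [(200,403,.057),(200,396,.057),(140,328,.012),(200,410,.057)]: print(((pt(c,335+x/3.33,120+y/3.33,z)-o)@yd*1000).round(1))
for x,y in [(200,403),(220,420),(200,415)]: p=pt(c,335+x/3.33,120+y/3.33);print(p,((p-o)@yd*1000).round(1))
E
```

```text
-110.4
-108.6
-106.6
-112.1
[ 0.64217951 -0.18253035  0.06145401] -108.6
[ 0.64838283 -0.18834602  0.05791289] -114.2
[ 0.64354165 -0.18678856  0.0583009 ] -112.8
```

>>> drive_tool(moves=[10,-1,0,0,0,0,0,10,-1,0,0,0,0,0,10,-1,0,0,0,0,0,10,-1,0,0,0,0,0,10,-1,0,0,0,0,0,10,-1,0,0,0,0,0,10,0,0,0,0,0,0])

```text
t: 10.4
tool_pos: [0.6465, -0.0785, 0.2119]
orientation: [-2.255, -2.183, -0.002]
force: [0.1, 9.3, 1.0]
opening: 0.027
gripper_force: 60.0
```

>>> drive_tool(moves=[10,-0.7,0,0,0,0,0,10,-0.7,0,0,0,0,0,10,-0.6,0,0,0,0,0,10,0,0,0,0,0,0])

```text
t: 10.8
tool_pos: [0.6464, -0.0804, 0.2118]
orientation: [-2.255, -2.183, -0.003]
force: [-0.9, 10.4, 1.5]
opening: 0.0265
gripper_force: 60.0
```

>>> drive_tool(moves=[10,-0.5,0,0,0,0,0,10,-0.5,0,0,0,0,0,10,-0.5,0,0,0,0,0,10,0,0,0,0,0,0])

```text
t: 11.2
tool_pos: [0.6464, -0.0818, 0.2119]
orientation: [-2.255, -2.183, -0.003]
force: [-1.2, 8.9, 1.4]
opening: 0.0267
gripper_force: 60.0
```

>>> drive_tool(moves=[10,-0.5,0,0,0,0,0,10,-0.5,0,0,0,0,0,10,-0.5,0,0,0,0,0,10,0,0,0,0,0,0])

```text
t: 11.6
tool_pos: [0.6464, -0.0832, 0.2119]
orientation: [-2.255, -2.183, -0.003]
force: [-0.2, 10.2, 2.5]
opening: 0.027
gripper_force: 60.0
```

>>> drive_tool(moves=[10,-0.4,0,0,0,0,0,10,-0.4,0,0,0,0,0,10,-0.4,0,0,0,0,0,10,0,0,0,0,0,0])

```text
t: 12.0
tool_pos: [0.6464, -0.0841, 0.2119]
orientation: [-2.255, -2.183, -0.003]
force: [0.2, 11.4, 2.7]
opening: 0.027
gripper_force: 60.0
```

>>> drive_tool(moves=[10,-0.4,0,0,0,0,0,10,-0.4,0,0,0,0,0,10,-0.2,0,0,0,0,0,10,0,0,0,0,0,0])

```text
t: 12.4
tool_pos: [0.6463, -0.0844, 0.2119]
orientation: [-2.253, -2.183, -0.005]
force: [-0.9, 13.7, 2.5]
opening: 0.0267
gripper_force: 60.0
```

>>> drive_tool(moves=[10,-0.3,0,0,0,0,0,10,-0.3,0,0,0,0,0,10,0,0,0,0,0,0,10,0,0,0,0,0,0])

```text
t: 12.8
tool_pos: [0.6464, -0.0845, 0.2119]
orientation: [-2.253, -2.183, -0.005]
force: [0.3, 17.6, 2.8]
opening: 0.0269
gripper_force: 60.0
```

```bash
python3 - <<'E'
from h import *
for i in range(3):
  d=robot.read_camera('scene'); s=robot.read_state();print(s['tool_pos'],s['force'])
e=robot.read_camera('side')
x=cv2.resize(d['color'][225:310,190:345,::-1],(700,384),interpolation=cv2.INTER_CUBIC)
y=cv2.resize(e['color'][180:260,290:400,::-1],(700,509),interpolation=cv2.INTER_CUBIC)
cv2.imwrite('pics/m6.png',np.vstack([cv2.resize(x,(525,288)),cv2.resize(y,(525,312))]))
E
```

```text
[ 0.64635282 -0.084517    0.21186106] [-0.82187935 18.17232272  3.52006666]
[ 0.64633331 -0.08450958  0.21184505] [-1.22878186 17.69135698  2.43965894]
[ 0.64634884 -0.08454544  0.2118661 ] [ 0.18607981 17.72665255  2.79608476]
```

View pics/m6.png

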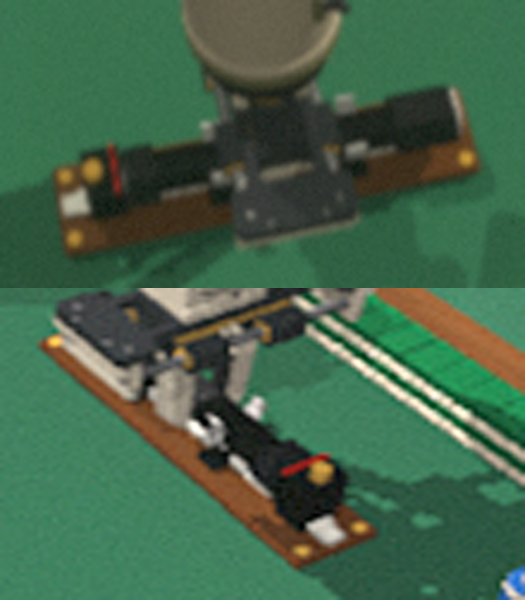

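>>> drive_tool(moves=[10,1.0,0,0,0,0,0,10,0,0,0,0,0,0,60,0,0,0,0,0,0,60,0,0,0,0,0,0,60,0,0,0,0,0,0,60,0,0,0,0,0,0,60,0,0,0,0,0,0,60,0,0,0,0,0,0])

```text
t: 13.8
tool_pos: [0.6464, -0.0872, 0.2121]
orientation: [2.258, 2.184, -0.0]
force: [0.0, -0.1, -0.8]
opening: 0.0602
gripper_force: 0.0
```

>>> drive_tool(moves=[60,0,0,-20,0,0,0,60,0,0,-30,0,0,0,60,0,0,-40,0,0,0,60,0,0,-40,0,0,0,60,0,0,0,0,0,0,60,0,0,0,0,0,0])

```text
t: 14.4
tool_pos: [0.6469, -0.0872, 0.3441]
orientation: [2.256, 2.182, 0.003]
force: [0.2, 0.4, -0.8]
opening: 0.0603
gripper_force: 0.0
```

```bash
python3 - <<'E'
from h import *
c=snap('wrist','w7');s=robot.read_state();print(s['tool_pos'],s['force'])
d=snap('scene','s7')
x=cv2.resize(d['color'][215:315,185:345,::-1],(370,231),interpolation=cv2.INTER_CUBIC)
y=cv2.resize(c['color'][:,:,::-1],(370,278))
cv2.imwrite('pics/m7.png',np.vstack([x,y]))
E
```

```text
[ 0.64631991 -0.08701597  0.34198541] [-0.76045502  0.03793088 -0.28029535]
```

View pics/m7.png

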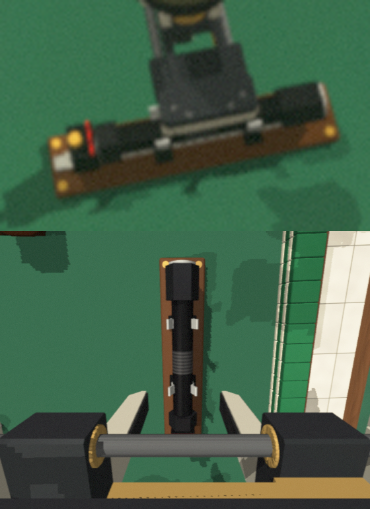

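The torch sits in both clips, straight along the board, with its tail cap against the hood and the gripper clear above it. Handing in.

```bash
python3 -c "
from plant import robot
print(robot.close_job())"
```

```text
the job is handed in; nothing more can be done
None
```

I snapped the torch into both clips, slid it until its tail stood firm against the dock's back wall (about 18 N in all at the wrist), released it and handed the job in. The last pictures show it seated, but the charging pin itself can't be seen and no verdict came back.

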